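# Make up the gas sampling case and latch it

### The arm

A 6-joint arm with a two-finger parallel gripper is mounted at the origin on the work surface. World frame = base frame: x ahead of the robot, y to its left, z up, the work surface at z = 0. Lengths are in m, angles in rad, forces in N, time in s.
With the tool pointing down it reaches from about 0.375 to 0.9 m from the base axis. Payload 3.1 kg.
Tool frame: the origin (TCP) lies midway between the tips of the shut fingers; the grasp point (between the pads) lies 19 mm behind it; x points along the fingers, y is the direction in which the jaws open and shut, and the axes are right-handed (so a half turn about x gives the same grasp; the last joint's range is limited). The gripper opens to 87 mm and grips with 3 to 60 N. Pads are 19 mm wide; open, the fingers measure 117 mm over their backs; the gripper's body (75 mm by 190 mm) begins 51 mm behind the grasp point.
Start: joints at [-1.442, 0.527, 1.433, -0, 1.181, -0.178], TCP at [0.189, -0.596, 0.223] pointing down, gripper open.
Joint ranges: [-3.08, 3.08], [-0.75, 2.2], [0.22, 2.44], [-1.43, 4.57], [0, 2.65], [-2.85, 2.85]. Speed limits (rad/s): [2.79, 2.79, 3.14, 3.14, 3.14, 3.14].

### API

Orientations are given as a unit quaternion [x, y, z, w].
In Python, from rig import get_obs, imaging, robot gives the robot as it stands.
- The arm moves only by the shell command python3 -m inch 'ROWS' [FORCE]. ROWS is JSON, a list of rows, each a list of 3 entries, a list of its own where there are three numbers: the finger opening in mm, from 0 to 87, then the shift along the tool's x, y, z in mm, then the turn, a rotation vector about the tool's x, y, z in degrees. In form: [[grip, [dx, dy, dz], [wx, wy, wz]], ...]. A call has 1 to 12 rows; each row shifts and turns the pose as measured when the row begins, along the tool's axes as they then stand; what a row does not reach is not made up. A row lasts 1/8 s, in which the tool goes at most 62.5 mm and 10.7 degrees, less where a joint would pass 70% of its speed; a pose out of reach is approached as far as the arm can. A call with a gripper value outside its range is refused whole. The fingers move at their own pace and stop on an object; FORCE is the grip in N (left out, the last holds). Time passes only in rows, so rows that do not move let the fingers close. It gives the time, the measured TCP pose, the force and the opening at its end, in the units of the state.
- get_obs(): the state, without advancing time (a new reading comes with each control period).
- imaging.camera(name): name is "side" or "top"; returns the picture (420x560x3 uint8, red, green, blue); there is no depth.
- imaging.camera_params(name): a dict with "camera_matrix" (3x3 intrinsics, pixels), "xyz" and "rotation" of the camera in the world. Camera axes: x right, y down, z forward; pixel columns grow to the right and rows downward; lengths in m; the calibration is good to about 2 mm. A picture is of the moment at which its call begins. camera_params takes no time and is no camera call.
- robot.hand_in(): hands the job in, once; it reports no verdict.
Trained networks look in the newest picture that a camera, given by its name, has taken for a name from the list of things; names that differ only in an ending like _2 or _b are one class to them, and where a whole thing is asked for, a point or a joint stands for the part that bears it (a point fixed in the world has none). Each returns a list of dicts, best first, with "confidence" (0 to 1); they miss things now and then, are a little off and sometimes report something else, mostly with a low value. They report only what shows in the picture. A call takes as long as a camera call. They do not tell look-alikes from the thing itself.
- imaging.cut_out(camera, target): "pixels" (420x560 bool, what is visible of it) and "box" ([centre column, centre row, width, height] in pixels, round what is visible of it).
- imaging.tip_of(camera, target): "pixel" ([column, row] in pixels: a listed point, or the origin of a listed thing).
The state is a dict: "time": time; "q": joint angles; "joint_velocities": joint speeds; "joint_torque": joint torques, N m; "position": TCP position; "tool_rot": TCP orientation; "ft_force": force on the tool from outside, world axes, zero at the start; "moment": the same for the moment, N m; "grip_width": finger opening in m.
Only numpy, scipy, OpenCV 4.12 (cv2) and the standard library are available. Lean on these libraries where they do the work, as an engineer would, in place of code of your own. Each camera call takes 0.05 s, during which the arm holds its last target. There are 200 camera calls.

### The job

Make up the gas sampling case: lay a spare cylinder from the sloping rack into every empty pocket, valve towards the hinge like those already packed, setting them down rather than dropping them, and leave the surplus spare in the rack. Then close the clear lid fully and turn the orange turnbutton square across its edge. Leave the packed cylinders and the other things on the bench where they are.

Things in the scene. Friction and masses are not known exactly. Their poses are not given: they have to be found in the camera images.
- case: open black case, fixed, 156 (x) by 306 (y) mm, walls 6 thick, 64 high, inner floor 10 up. Origin under its middle on the bench; x to the hinge side (far from the robot). Two blue notched bars (16 wide, at x = -47 and +19 mm, teeth 42 high) make four pockets 66 apart in y; a 50 mm channel for fingers lies between the bars. In front a boss 40 deep, 50 wide, 72 high carries the turnbutton
- pocket_1 (a point): pocket 1 of the case, counted from its -y side: where a cylinder's origin lies when it rests in the pocket, 38 mm above the bench; axes as the case, valve end to +x. Play about 8 mm along x, 3 mm sideways. The top of a seated cylinder is 56 mm above the bench
- pocket_2 (a point): pocket 2 of the case, counted from its -y side: where a cylinder's origin lies when it rests in the pocket, 38 mm above the bench; axes as the case, valve end to +x. Play about 8 mm along x, 3 mm sideways. The top of a seated cylinder is 56 mm above the bench
- pocket_3 (a point): pocket 3 of the case, counted from its -y side: where a cylinder's origin lies when it rests in the pocket, 38 mm above the bench; axes as the case, valve end to +x. Play about 8 mm along x, 3 mm sideways. The top of a seated cylinder is 56 mm above the bench
- pocket_4 (a point): pocket 4 of the case, counted from its -y side: where a cylinder's origin lies when it rests in the pocket, 38 mm above the bench; axes as the case, valve end to +x. Play about 8 mm along x, 3 mm sideways. The top of a seated cylinder is 56 mm above the bench
- cyl_1: one of 5 identical steel gas cylinders, barrel dia 36, 100 mm long, yellow band near the plain end, brass valve with green knob (dia 28) at the other; 0.28-0.46 kg, centre of mass within 15 mm of the origin. Some lie in the case's pockets, the others are spares in the rack. Origin on the axis at the barrel's middle, x along the axis to the valve (ends at x = -50 and +78 mm); roll is arbitrary
- cyl_1_valve (a point): valve end of cyl_1, in the green knob, 70 mm from its origin along the axis
- cyl_2: one of 5 identical steel gas cylinders, barrel dia 36, 100 mm long, yellow band near the plain end, brass valve with green knob (dia 28) at the other; 0.28-0.46 kg, centre of mass within 15 mm of the origin. Some lie in the case's pockets, the others are spares in the rack. Origin on the axis at the barrel's middle, x along the axis to the valve (ends at x = -50 and +78 mm); roll is arbitrary
- cyl_2_valve (a point): valve end of cyl_2, in the green knob, 70 mm from its origin along the axis
- cyl_3: one of 5 identical steel gas cylinders, barrel dia 36, 100 mm long, yellow band near the plain end, brass valve with green knob (dia 28) at the other; 0.28-0.46 kg, centre of mass within 15 mm of the origin. Some lie in the case's pockets, the others are spares in the rack. Origin on the axis at the barrel's middle, x along the axis to the valve (ends at x = -50 and +78 mm); roll is arbitrary
- cyl_3_valve (a point): valve end of cyl_3, in the green knob, 70 mm from its origin along the axis
- cyl_4: one of 5 identical steel gas cylinders, barrel dia 36, 100 mm long, yellow band near the plain end, brass valve with green knob (dia 28) at the other; 0.28-0.46 kg, centre of mass within 15 mm of the origin. Some lie in the case's pockets, the others are spares in the rack. Origin on the axis at the barrel's middle, x along the axis to the valve (ends at x = -50 and +78 mm); roll is arbitrary
- cyl_4_valve (a point): valve end of cyl_4, in the green knob, 70 mm from its origin along the axis
- cyl_5: one of 5 identical steel gas cylinders, barrel dia 36, 100 mm long, yellow band near the plain end, brass valve with green knob (dia 28) at the other; 0.28-0.46 kg, centre of mass within 15 mm of the origin. Some lie in the case's pockets, the others are spares in the rack. Origin on the axis at the barrel's middle, x along the axis to the valve (ends at x = -50 and +78 mm); roll is arbitrary
- cyl_5_valve (a point): valve end of cyl_5, in the green knob, 70 mm from its origin along the axis
- rack: aluminium rack, fixed, 150 by 224 mm, left or right of the case. Origin under its middle. Its plate slopes up to its +x at 0.46 rad (26 deg). Two notched bars (32 mm high) hold 3 cylinders along the slope, valves up, plain ends on a 30 mm fence, origins at x -12, z 100, y -66, 0, +66 mm, axes 28 mm off the plate (bare between the bars, 50 mm). 150 mm high over the knobs
- lid (a joint): angle of the clear lid (rad): 0 closed, 1.57 to 1.74 (just past upright) at the start, stop at 1.8. The stiff hinge holds it wherever it is left; about 0.4 to 0.7 N m turns it
- lid_edge (a point): middle of the lid's free edge, at mid-thickness. The lid is a flat clear plate with a black border, 156 mm from hinge to free edge, 304 wide, 8 thick; its hinge line runs along the case's far rim (case x = +78 mm, 68 mm above the bench, parallel to the case's y). Closed, its top is 72 mm above the bench and its edge flush with the front wall
- latch (a joint): angle of the orange turnbutton on its vertical pin (rad): 0 = square across the lid's edge (stop), 1.3 to 1.5 = open, lying along the front wall; positive is counterclockwise from above. About 0.05 N m turns it
- latch_grip (a point): on the turnbutton's pin at gripping height, 100 mm above the bench, 20 mm in front of the case's front wall. Blade 80 mm long, 12 wide, 6 thick (underside 74 mm above the bench), turning about its middle, with an upright fin on it 50 mm long, 12 thick, top 110 mm above the bench. x axis along the blade
- meter: bystander: white bench meter with a blue front, 150 x 190 mm, 80 mm high, loose, beside the case away from the rack. Origin under its middle
- flowmeter: bystander: flow meter on a stand, 80 x 90 mm foot, 204 mm high, loose. Origin under its middle
- bottle: bystander: amber bottle with a blue cap, 60 mm in diameter, 125 mm high, loose. Origin under its middle
- wrench: bystander: open spanner, 170 mm long, lying on the bench in front of the case, loose
There are look-alikes about, which are no part of the job. Leave any blue look-alike of the cyl_4 alone.

How it is judged:
On the way, in this order (a step that is already met when the one before it is completed fails the run):
1. every pocket of the case holds one released cylinder, valve towards the hinge (((distance between cyl_1 and pocket_1 below 0.015 m and x of cyl_1_valve in the frame of pocket_1 above 0.055 m) or (distance between cyl_2 and pocket_1 below 0.015 m and x of cyl_2_valve in the frame of pocket_1 above 0.055 m) or (distance between cyl_3 and pocket_1 below 0.015 m and x of cyl_3_valve in the frame of pocket_1 above 0.055 m) or (distance between cyl_4 and pocket_1 below 0.015 m and x of cyl_4_valve in the frame of pocket_1 above 0.055 m) or (distance between cyl_5 and pocket_1 below 0.015 m and x of cyl_5_valve in the frame of pocket_1 above 0.055 m)) and ((distance between cyl_1 and pocket_2 below 0.015 m and x of cyl_1_valve in the frame of pocket_2 above 0.055 m) or (distance between cyl_2 and pocket_2 below 0.015 m and x of cyl_2_valve in the frame of pocket_2 above 0.055 m) or (distance between cyl_3 and pocket_2 below 0.015 m and x of cyl_3_valve in the frame of pocket_2 above 0.055 m) or (distance between cyl_4 and pocket_2 below 0.015 m and x of cyl_4_valve in the frame of pocket_2 above 0.055 m) or (distance between cyl_5 and pocket_2 below 0.015 m and x of cyl_5_valve in the frame of pocket_2 above 0.055 m)) and ((distance between cyl_1 and pocket_3 below 0.015 m and x of cyl_1_valve in the frame of pocket_3 above 0.055 m) or (distance between cyl_2 and pocket_3 below 0.015 m and x of cyl_2_valve in the frame of pocket_3 above 0.055 m) or (distance between cyl_3 and pocket_3 below 0.015 m and x of cyl_3_valve in the frame of pocket_3 above 0.055 m) or (distance between cyl_4 and pocket_3 below 0.015 m and x of cyl_4_valve in the frame of pocket_3 above 0.055 m) or (distance between cyl_5 and pocket_3 below 0.015 m and x of cyl_5_valve in the frame of pocket_3 above 0.055 m)) and ((distance between cyl_1 and pocket_4 below 0.015 m and x of cyl_1_valve in the frame of pocket_4 above 0.055 m) or (distance between cyl_2 and pocket_4 below 0.015 m and x of cyl_2_valve in the frame of pocket_4 above 0.055 m) or (distance between cyl_3 and pocket_4 below 0.015 m and x of cyl_3_valve in the frame of pocket_4 above 0.055 m) or (distance between cyl_4 and pocket_4 below 0.015 m and x of cyl_4_valve in the frame of pocket_4 above 0.055 m) or (distance between cyl_5 and pocket_4 below 0.015 m and x of cyl_5_valve in the frame of pocket_4 above 0.055 m)) and contact force between the fingers and cyl_1 below 0.2 N and contact force between the fingers and cyl_2 below 0.2 N and contact force between the fingers and cyl_3 below 0.2 N and contact force between the fingers and cyl_4 below 0.2 N and contact force between the fingers and cyl_5 below 0.2 N), for 0.2 s.
2. the lid is closed (value of joint lid below 0.05 rad), for 0.2 s.
3. the turnbutton is turned across the lid's edge (value of joint lid below 0.05 rad and value of joint latch below 0.2 rad), for 0.2 s.
At the end, for the whole second after the job is handed in: Every pocket holds a cylinder (within 15 mm of its resting place, valve towards the hinge); the surplus spare is within 20 mm of where it lay in the rack; lid within 0.05 rad of closed, turnbutton within 0.2 rad of square across its edge; all released and at rest (all of step 1 and all of step 3 and (distance of cyl_3 from where it was at the start of the episode below 0.02 m or (distance between cyl_3 and pocket_1 below 0.015 m and x of cyl_3_valve in the frame of pocket_1 above 0.055 m) or (distance between cyl_3 and pocket_2 below 0.015 m and x of cyl_3_valve in the frame of pocket_2 above 0.055 m) or (distance between cyl_3 and pocket_3 below 0.015 m and x of cyl_3_valve in the frame of pocket_3 above 0.055 m) or (distance between cyl_3 and pocket_4 below 0.015 m and x of cyl_3_valve in the frame of pocket_4 above 0.055 m)) and (distance of cyl_4 from where it was at the start of the episode below 0.02 m or (distance between cyl_4 and pocket_1 below 0.015 m and x of cyl_4_valve in the frame of pocket_1 above 0.055 m) or (distance between cyl_4 and pocket_2 below 0.015 m and x of cyl_4_valve in the frame of pocket_2 above 0.055 m) or (distance between cyl_4 and pocket_3 below 0.015 m and x of cyl_4_valve in the frame of pocket_3 above 0.055 m) or (distance between cyl_4 and pocket_4 below 0.015 m and x of cyl_4_valve in the frame of pocket_4 above 0.055 m)) and (distance of cyl_5 from where it was at the start of the episode below 0.02 m or (distance between cyl_5 and pocket_1 below 0.015 m and x of cyl_5_valve in the frame of pocket_1 above 0.055 m) or (distance between cyl_5 and pocket_2 below 0.015 m and x of cyl_5_valve in the frame of pocket_2 above 0.055 m) or (distance between cyl_5 and pocket_3 below 0.015 m and x of cyl_5_valve in the frame of pocket_3 above 0.055 m) or (distance between cyl_5 and pocket_4 below 0.015 m and x of cyl_5_valve in the frame of pocket_4 above 0.055 m)) and linear speed of each of cyl_1, cyl_2, cyl_3, cyl_4, cyl_5 below 0.03 m/s); the robot touches nothing.
It fails at once if the meter, flow meter, bottle or spanner is moved more than 30 mm (distance of any of meter, flowmeter, bottle, wrench from where it was at the start of the episode above 0.03 m).
It fails at once if a cylinder that was already packed is moved more than 20 mm (distance of any of cyl_1, cyl_2 from where it was at the start of the episode above 0.02 m).
It fails at once if a spare is dropped (faster than 0.5 m/s with no finger on it, a fall of some 12 mm) ((linear speed of cyl_3 above 0.5 m/s and contact force between the fingers and cyl_3 below 0.05 N) or (linear speed of cyl_4 above 0.5 m/s and contact force between the fingers and cyl_4 below 0.05 N) or (linear speed of cyl_5 above 0.5 m/s and contact force between the fingers and cyl_5 below 0.05 N)).
It also fails if it takes over 70 s, if anything falls off the work surface, if the arm or the gripper's body presses on something with over 40 N, if the wrist force passes 120 N, or if a joint passes its speed limit or range.

## Working session

There is one attempt and no reset: what is moved stays moved. The work goes in short steps, Python scripts to look and compute and a shell command to move; the robot and the scene stay as the last step left them, time stands still between calls to the robot, and variables do not carry over. Pictures are saved under pics/ and viewed, about 8 in all and at most 12, crops included, and the job is handed in when it is done.

```bash
ls; mkdir -p pics
python3 - <<'E'
from rig import get_obs, imaging, robot
import cv2
for c in ("top","side"):
    im=imaging.camera(c); cv2.imwrite(f"pics/{c}0.png",im[:,:,::-1])
    p=imaging.camera_params(c); print(c,p)
    for t in ("cyl_1","cyl_1_valve","case","rack","lid_edge","latch_grip","pocket_1","meter"):
        print(t,[(d["confidence"].__round__(2),[round(float(x),1) for x in d["pixel"]]) for d in imaging.tip_of(c,t)])
print(get_obs())
E
```

```text
pics
top {'camera_matrix': array([[413.11927105,   0.        , 277.17555905],
       [  0.        , 413.11927105, 203.53931284],
       [  0.        ,   0.        ,   1.        ]]), 'xyz': array([0.31866141, 0.05012339, 1.40147564]), 'rotation': array([ 0.71284183, -0.69731706,  0.05095473, -0.05485488])}
cyl_1 [(0.89, [275.6, 204.1]), (0.75, [124.3, 221.3]), (0.65, [156.2, 207.8]), (0.62, [337.7, 197.5]), (0.61, [202.7, 204.8]), (0.61, [181.3, 203.2])]
cyl_1_valve [(0.79, [335.0, 178.5]), (0.72, [302.2, 158.7])]
case [(0.65, [300.3, 198.9]), (0.44, [202.1, 203.5]), (0.4, [310.7, 225.3])]
rack [(0.85, [187.3, 204.3]), (0.65, [308.6, 225.3])]
lid_edge [(0.72, [304.2, 155.8]), (0.28, [159.4, 206.5])]
latch_grip [(0.58, [310.0, 224.3])]
pocket_1 [(0.94, [312.3, 200.3]), (0.89, [276.1, 204.2]), (0.75, [333.6, 198.0])]
meter [(0.96, [399.8, 202.3])]
side {'camera_matrix': array([[492.9043957 ,   0.        , 285.42145172],
       [  0.        , 492.9043957 , 206.10144254],
       [  0.        ,   0.        ,   1.        ]]), 'xyz': array([-0.00117932,  0.71818354,  1.1425395 ]), 'rotation'
[... 506 characters left out ...]
]
meter [(0.71, [362.0, 144.8])]
{'time': 0.9, 'q': array([-1.44247232e+00,  5.27477129e-01,  1.43270666e+00,  1.86936130e-06,
        1.18140511e+00, -1.78515682e-01]), 'joint_velocities': array([ 0.00040007, -0.00028011,  0.00019972,  0.00024448,  0.00077624,
       -0.00019858]), 'joint_torque': array([ 2.64570026e-04, -4.39994037e+01, -1.76990068e+01,  6.34491141e-02,
        5.04874228e-02, -1.51826976e-05]), 'position': array([ 0.18879545, -0.59577511,  0.22256034]), 'tool_rot': array([ 0.69880189,  0.10805755, -0.69880074,  0.10806023]), 'ft_force': array([0.1474722 , 0.08033543, 0.1047423 ]), 'moment': array([ 0.00223351,  0.02526829, -0.04007174]), 'grip_width': 0.08701774520817199}
```

Run:
```python
import cv2,numpy as np
t=cv2.imread("pics/top0.png")[100:290,60:500]; cv2.imwrite("pics/t0c.png",cv2.resize(t,(800,345),interpolation=2))
t=cv2.imread("pics/side0.png")[90:410,120:480]; cv2.imwrite("pics/s0c.png",cv2.resize(t,(675,600),interpolation=2))
```

```text
(no output)
```

View pics/t0c.png

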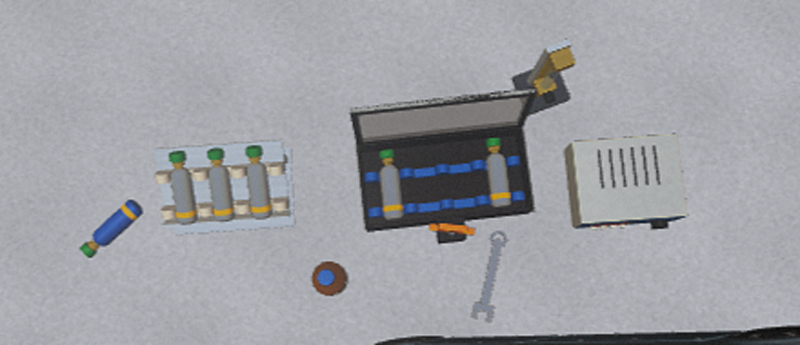

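View pics/s0c.png

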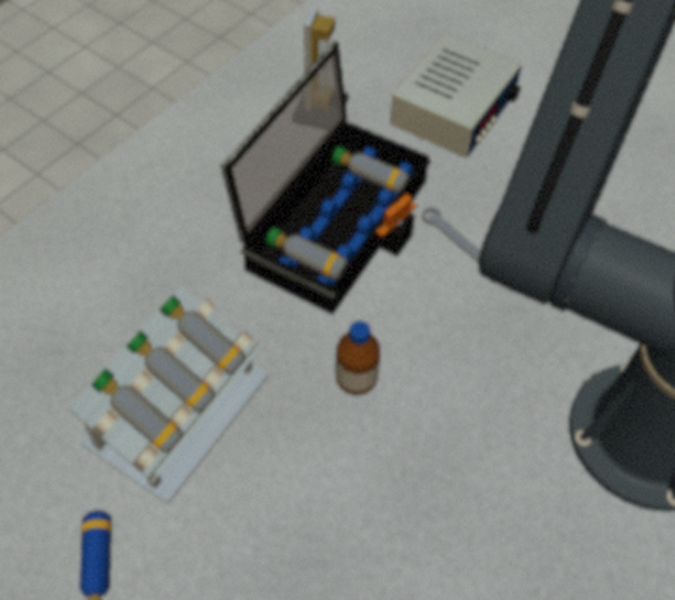

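The top view shows the packed cylinders in pockets 1 (right, about full-frame px 335,195) and 4 (left, about 275,200). Pockets 2 and 3 are empty. The rack is on the left (+y) with three spares, a blue look-alike lies further left, the bottle is in front at about (240,252), and the turnbutton is at about (310,226). The side view agrees.

```bash
cat > h.py <<'E'
import numpy as np, cv2
from scipy.spatial.transform import Rotation as R
from scipy.optimize import least_squares
from rig import get_obs, imaging, robot
P={c:imaging.camera_params(c) for c in ("top","side")}
def proj(c,X):
    p=P[c]; Y=R.from_quat(p["rotation"]).inv().apply(np.atleast_2d(X)-p["xyz"])
    return (Y@p["camera_matrix"].T)[:,:2]/Y[:,2:]
def back(c,uv,z):
    p=P[c]; d=R.from_quat(p["rotation"]).apply(np.linalg.solve(p["camera_matrix"],[*uv,1.]))
    return p["xyz"]+d*(z-p["xyz"][2])/d[2]
def blobs(im,lo,hi,mn=8):
    h=cv2.cvtColor(im,cv2.COLOR_RGB2HSV); m=cv2.inRange(h,np.array(lo),np.array(hi))
    n,l,s,c=cv2.connectedComponentsWithStats(m)
    return [(np.round(c[i],1).tolist(),int(s[i,4])) for i in range(1,n) if s[i,4]>=mn]
def frame(x,y,a,pts):
    return R.from_euler("z",a).apply(np.atleast_2d(pts))+[x,y,0]
E
python3 - <<'E'
from h import *
for c in ("top","side"):
    im=cv2.imread(f"pics/{c}0.png")[:,:,::-1].copy()
    print(c,"green",blobs(im,(45,90,40),(80,255,255)))
    print("yellow",blobs(im,(15,110,120),(30,255,255)))
    print("orange",blobs(im,(5,150,120),(14,255,255)))
t=cv2.imread("pics/top0.png")[145:240,245:365]; cv2.imwrite("pics/t0d.png",cv2.resize(t,(720,570),interpolation=cv2.INTER_CUBIC))
for uv in ((276,204),(337.7,197.5)): print(back("top",uv,.038))
for uv in ((288.6,231),(325.1,183.9)): print(back("side",uv,.038))
E
```

```text
top green [([37.4, 96.8], 506), ([330.5, 177.8], 35), ([199.0, 183.0], 40), ([177.8, 184.6], 38), ([272.6, 184.2], 37), ([156.8, 186.3], 39), ([107.3, 237.7], 31)]
yellow [([14.3, 84.6], 293), ([368.7, 131.8], 104), ([46.3, 148.3], 93), ([358.5, 147.0], 49), ([331.4, 181.8], 16), ([199.8, 187.6], 14), ([272.9, 188.3], 15), ([157.6, 190.7], 13), ([178.3, 189.1], 15), ([557.4, 237.2], 341), ([334.7, 207.3], 34), ([130.1, 216.6], 29), ([203.2, 214.8], 35), ([275.5, 214.1], 32), ([181.9, 216.4], 34), ([162.0, 217.7], 34), ([309.9, 225.4], 50), ([298.0, 225.2], 11), ([110.8, 234.7], 16)]
orange [([300.9, 224.7], 13), ([315.3, 225.2], 9)]
side green [([299.8, 171.8], 48), ([264.8, 215.2], 58), ([210.4, 252.8], 45), ([192.9, 272.1], 47), ([174.3, 292.4], 56), ([169.9, 416.2], 72)]
yellow [([527.7, 3.1], 58), ([532.6, 21.0], 27), ([549.3, 106.3], 233), ([291.8, 102.0], 53), ([533.3, 118.1], 10), ([329.0, 184.5], 37), ([295.4, 230.0], 40), ([214.6, 256.7], 12), ([197.4, 276.1], 18), ([241.5, 280.2], 62), ([179.2, 296.4], 20), ([225.0, 300.1], 63), ([207.6, 321.2], 69), ([170.6, 369.3], 50), ([169.3, 409.9], 15)]
orange [([332.7, 199.7], 82), ([324.3, 212.2], 20)]
[0.52268679 0.06386009 0.038     ]
[ 0.54913739 -0.14187898  0.038     ]
[0.5059538  0.07651807 0.038     ]
[ 0.53017117 -0.13006076  0.038     ]
```

View pics/t0d.png

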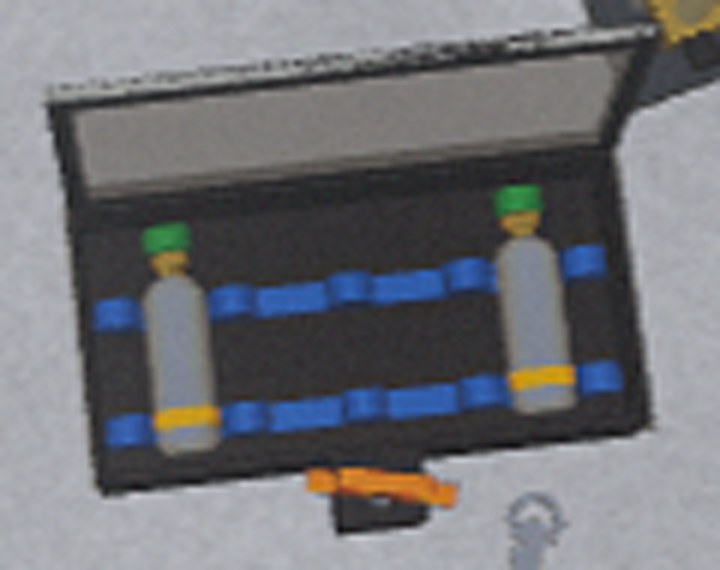

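Run:
```python
from h import *
def fit(obs,x0,lab):
    f=lambda p:np.concatenate([proj(c,frame(*p,X))[0]-uv for c,X,uv in obs])
    r=least_squares(f,x0,loss="soft_l1"); print(lab,r.x.round(4),np.degrees(r.x[2])); print(f(r.x).reshape(-1,2).round(1).tolist()); return r.x
d=lambda u,v:(245+u/6-.4,145+v/6-.4)
case=[("top",[-.078,.153,.064],d(103,493)),("top",[-.078,-.153,.064],d(650,430)),
 ("top",[.019,0,.042],d(350,290)),("top",[-.047,0,.042],d(364,405)),
 ("top",[.019,.132,.042],d(117,315)),("top",[-.047,-.132,.042],d(600,379)),
 ("top",[.056,.099,.043],(272.6,184.2)),("top",[.056,-.099,.043],(330.5,177.8)),
 ("side",[.056,.099,.043],(264.8,215.2)),("side",[.056,-.099,.043],(299.8,171.8))]
pc=fit(case,[.53,-.03,.1],"case")
k=np.array([.0507,0,.131])+[-.002,0,.005]
rack=[("top",k+[0,.066,0],(156.8,186.3)),("top",k,(177.8,184.6)),("top",k-[0,.066,0],(199,183)),
 ("side",k+[0,.066,0],(174.3,292.4)),("side",k,(192.9,272.1)),("side",k-[0,.066,0],(210.4,252.8))]
b=np.array([-.012,0,.1])+.038*np.array([-np.cos(.46),0,-np.sin(.46)])+.016*np.array([-np.sin(.46),0,np.cos(.46)])
rack+=[("top",b+[0,.066,0],(162,217.7)),("top",b,(181.9,216.4)),("top",b-[0,.066,0],(203.2,214.8)),
 ("side",b+[0,.066,0],(207.6,321.2)),("side",b,(225,300.1)),("side",b-[0,.066,0],(241.5,280.2))]
pr=fit(rack,[.5,.35,.1],"rack")
print("pockets2,3",frame(*pc,[[-.014,-.033,.038],[-.014,.033,.038]]).round(4))
print("latch",frame(*pc,[-.098,0,.1]), "lid hinge",frame(*pc,[.078,0,.068]))
print("spares -y,0,+y",frame(*pr,[[-.012,-.066,.1],[-.012,0,.1],[-.012,.066,.1]]).round(4))
for uv in ((130.1,216.6),(107.3,237.7)): print("blue",back("top",uv,.02))
for uv in ((241,252),): print("bottle",back("top",uv,.12))
for z in (.2,.1): print("flow",back("top",(368,131),z))
s=get_obs(); print(R.from_quat(s["tool_rot"]).as_matrix().round(3))
```

```text
case [ 0.5445 -0.0278  0.135 ] 7.732112564261562
[[-1.6, -1.1], [0.6, -1.2], [0.0, -0.6], [0.1, -0.3], [-0.4, -0.3], [0.2, -0.4], [-0.3, 0.6], [0.4, 0.4], [1.3, 0.7], [1.1, 0.6]]
rack [0.5176 0.3666 0.0897] 5.138852734422869
[[-0.1, -1.4], [0.0, -1.1], [-0.1, -0.9], [-0.9, -0.8], [-0.9, -0.8], [-0.8, -0.7], [-1.0, 1.0], [-0.1, 0.9], [-0.7, 1.1], [2.0, 0.5], [2.3, 0.2], [2.4, 0.0]]
pockets2,3 [[ 0.535  -0.0624  0.038 ]
 [ 0.5262  0.003   0.038 ]]
latch [[ 0.44735393 -0.04101634  0.1       ]] lid hinge [[ 0.62175373 -0.01733702  0.068     ]]
spares -y,0,+y [[0.5115 0.2998 0.1   ]
 [0.5056 0.3655 0.1   ]
 [0.4997 0.4313 0.1   ]]
blue [0.47176391 0.55471743 0.02      ]
blue [0.39914399 0.62571846 0.02      ]
bottle [0.3584471  0.16753358 0.12      ]
flow [ 0.7272473  -0.21036772  0.2       ]
flow [ 0.76125431 -0.23204865  0.1       ]
[[ 0.     0.302 -0.953]
 [-0.    -0.953 -0.302]
 [-1.     0.    -0.   ]]
```

```bash
cat >> h.py <<'E'
from scipy.spatial.transform import Slerp
CASE=[.5445,-.0278,.135]; RACK=[.5176,.3666,.0897]
def tool(yaw,pitch=0):   # jaw y along -frame y, fingers down, leaning forward by pitch
    x=np.array([np.sin(pitch),0,-np.cos(pitch)]); y=np.array([0,-1.,0])
    return R.from_euler("z",yaw)*R.from_matrix(np.c_[x,y,np.cross(x,y)])
def cur(): s=get_obs(); return s["position"],R.from_quat(s["tool_rot"])
def rows(p,r,gp,rt,n,off=.019):
    "ideal rows from (p,r) until the point off behind the TCP is at gp"
    pt=np.array(gp)+off*rt.as_matrix()[:,0]; S=Slerp([0,1],R.concatenate([r,rt])); out=[]
    for i in range(n):
        a,b=S(i/n),S((i+1)/n); d=a.inv().apply((pt-p)/n)*1e3; w=np.degrees((a.inv()*b).as_rotvec())
        out.append((d.round(0).astype(int).tolist(),w.round(1).tolist()))
    print(out[0],out[n//2],out[-1],"n",n); return pt,rt
E
python3 - <<'E'
from h import *
p,r=cur()
t=rows(p,r,[.42,-.10,.30],tool(0.11),9)
t=rows(*t,[.43,.25,.30],tool(.09,.2),7)
rt=tool(RACK[2],.46); g=np.array([.5115,.2998,.1])
t=rows(*t,g-.11*rt.as_matrix()[:,0],rt,4)
E
```

```text
([-6, -45, -41], [1.3, -0.0, -0.0]) ([-6, -48, -37], [1.3, -0.0, -0.0]) ([-6, -51, -33], [1.3, -0.0, -0.0]) n 9
([0, -50, -7], [0.2, 1.6, 0.0]) ([1, -50, -7], [0.2, 1.6, 0.0]) ([1, -50, -7], [0.2, 1.6, 0.0]) n 7
([27, -11, -5], [0.0, 3.7, 0.0]) ([27, -11, -2], [0.0, 3.7, 0.0]) ([27, -11, 0], [0.0, 3.7, 0.0]) n 4
```

```bash
python3 -m inch '[[51,[-6,-45,-41],[1.3,0,0]],[51,[-6,-46,-40],[1.3,0,0]],[51,[-6,-47,-39],[1.3,0,0]],[51,[-6,-47,-38],[1.3,0,0]],[51,[-6,-48,-37],[1.3,0,0]],[51,[-6,-49,-36],[1.3,0,0]],[51,[-6,-50,-35],[1.3,0,0]],[51,[-6,-50,-34],[1.3,0,0]],[51,[-6,-51,-33],[1.3,0,0]]]' 25
python3 -m inch '[[51,[0,-50,-7],[0,1.6,0]],[51,[0,-50,-7],[0,1.6,0]],[51,[0,-50,-7],[0,1.6,0]],[51,[0,-50,-7],[0,1.6,0]],[51,[0,-50,-7],[0,1.6,0]],[51,[0,-50,-7],[0,1.6,0]]]'
python3 - <<'E'
from h import *
p,r=cur(); print(p,r.as_matrix().round(2).tolist())
rt=tool(RACK[2],.46); g=np.array([.5115,.2998,.1])
t=rows(p,r,g-.09*rt.as_matrix()[:,0],rt,5)
E
```

```text
time: 2.02
position: [0.4296, -0.0955, 0.2775]
tool_rot: [0.709, 0.027, -0.704, 0.033]
ft_force: [0.7, -1.3, 0.2]
grip_width: 0.0512
time: 2.78
position: [0.449, 0.2173, 0.2811]
tool_rot: [0.77, 0.03, -0.636, 0.031]
ft_force: [0.4, 0.1, -0.2]
grip_width: 0.0508
[0.44901268 0.2173221  0.28108536] [[0.19, 0.09, -0.98], [0.01, -1.0, -0.09], [-0.98, 0.01, -0.19]]
([24, -16, -3], [-0.0, 3.1, -0.1]) ([25, -15, 0], [-0.0, 3.1, -0.1]) ([25, -15, 2], [-0.0, 3.1, -0.1]) n 5
```

```bash
python3 -m inch '[[51,[24,-16,-3],[0,3.1,0]],[51,[24,-16,-2],[0,3.1,0]],[51,[25,-15,0],[0,3.1,0]],[51,[25,-15,1],[0,3.1,0]],[51,[25,-15,2],[0,3.1,0]]]'
python3 - <<'E'
from h import *
p,r=cur()
rt=tool(RACK[2],.46); g=np.array([.5115,.2998,.1])
t=rows(p,r,g,rt,4)
out=[]
for c,b in (("top",(120,150,360,250)),("side",(140,130,340,350))):
    im=imaging.camera(c)[:,:,::-1].copy()
    for u,v in proj(c,np.array([p,p-.019*r.as_matrix()[:,0],g,g+.07*np.array([.896,.0,.444])])): cv2.circle(im,(round(u),round(v)),1,(0,0,255),-1)
    x,y,X,Y=b; a=im[y:Y,x:X]; out.append(cv2.resize(a,None,fx=390/a.shape[1],fy=390/a.shape[1],interpolation=2))
h=max(a.shape[0] for a in out)
cv2.imwrite("pics/a1.png",np.hstack([cv2.copyMakeBorder(a,0,h-a.shape[0],0,0,0) for a in out]))
E
```

```text
time: 3.4
position: [0.4846, 0.3046, 0.1653]
tool_rot: [0.854, 0.039, -0.518, 0.026]
ft_force: [1.6, -0.5, -0.4]
grip_width: 0.051
([22, 2, 2], [0.1, -0.3, -0.0]) ([22, 2, 2], [0.1, -0.3, -0.0]) ([22, 2, 1], [0.1, -0.3, -0.0]) n 4
```

View pics/a1.png

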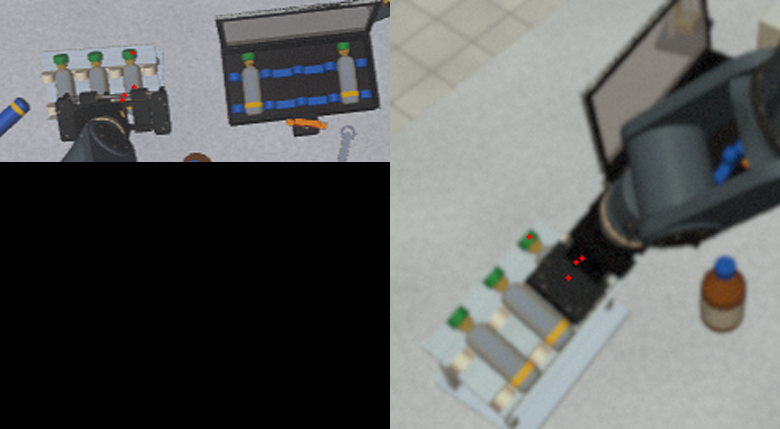

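The gripper sits over the nearest spare, and the projected knob dot lands on the green knob in both views. Next I descend along the plate normal.

```bash
python3 -m inch '[[51,[22,7,6],[0.3,-1,0]],[51,[22,1,1],[0,0,0]],[51,[22,0,0],[0,0,0]],[51,[18,0,0],[0,0,0]]]'
python3 - <<'E'
from h import *
p,r=cur()
rt=tool(RACK[2],.46); g=np.array([.5115,.2998,.1])
t=rows(p,r,g,rt,1)
print(get_obs()["ft_force"])
E
```

```text
time: 4.0
position: [0.5181, 0.2977, 0.0877]
tool_rot: [0.849, 0.036, -0.527, 0.026]
ft_force: [-0.9, 0.8, 1.1]
grip_width: 0.0511
([5, -3, 0], [0.2, -0.0, -0.3]) ([5, -3, 0], [0.2, -0.0, -0.3]) ([5, -3, 0], [0.2, -0.0, -0.3]) n 1
[-0.87476091  0.75867041  1.1395902 ]
```

```bash
python3 -m inch '[[51,[5,-3,0],[0.2,0,0]],[30,[0,0,0],[0,0,0]],[30,[0,0,0],[0,0,0]],[30,[0,0,0],[0,0,0]],[30,[0,0,0],[0,0,0]]]' 30
python3 - <<'E'
from h import *
p,r=cur()
rt=tool(RACK[2],.46); g=np.array([.5115,.2998,.1])
t=rows(p,r,g,rt,1)
E
```

```text
time: 4.62
position: [0.521, 0.2997, 0.0855]
tool_rot: [0.849, 0.034, -0.526, 0.025]
ft_force: [0.3, -0.8, -2.5]
grip_width: 0.035
([2, -1, 2], [-0.1, -0.1, -0.5]) ([2, -1, 2], [-0.1, -0.1, -0.5]) ([2, -1, 2], [-0.1, -0.1, -0.5]) n 1
```

```bash
python3 -m inch '[[30,[-10,0,0],[0,0,0]],[30,[-25,0,0],[0,0,0]],[30,[-40,0,0],[0,0,0]],[30,[-40,0,0],[0,0,0]]]' 40
python3 - <<'E'
from h import *
p,r=cur(); print(get_obs()["ft_force"])
t=rows(p,r,[.51,.003,.16],tool(CASE[2]),8)
E
```

```text
time: 5.12
position: [0.4669, 0.2946, 0.1867]
tool_rot: [0.847, 0.033, -0.53, 0.026]
ft_force: [0.2, -0.3, -3.6]
grip_width: 0.0347
[ 0.23791187 -0.3341216  -3.57041139]
([6, 37, 1], [-0.3, -3.2, -0.2]) ([6, 37, 0], [-0.3, -3.2, -0.2]) ([6, 37, 0], [-0.3, -3.2, -0.2]) n 8
```

```bash
python3 -m inch '[[30,[3,37,0],[-0.3,-3.2,-0.2]],[30,[6,37,0],[-0.3,-3.2,-0.2]],[30,[6,37,0],[-0.3,-3.2,-0.2]],[30,[6,37,0],[-0.3,-3.2,-0.2]],[30,[6,37,0],[-0.3,-3.2,-0.2]],[30,[6,37,0],[-0.3,-3.2,-0.2]],[30,[6,37,0],[-0.3,-3.2,-0.2]],[30,[6,37,0],[-0.3,-3.2,-0.2]],[30,[0,0,0],[0,0,0]]]'
python3 - <<'E'
from h import *
p,r=cur()
g=p-.019*r.as_matrix()[:,0]; print("gp",g, -r.as_matrix()[:,2])
t=rows(p,r,[.5262,.003,.09],tool(CASE[2]),3)
ax=-r.as_matrix()[:,2]
out=[]
for c,b in (("top",(230,140,370,240)),("side",(220,130,360,280))):
    im=imaging.camera(c); print(c,"green",blobs(im,(45,90,40),(80,255,255)),"y",blobs(im,(15,110,120),(30,255,255)))
    print(proj(c,np.array([g+.07*ax])))
    im=im[:,:,::-1].copy(); x,y,X,Y=b; a=im[y:Y,x:X]; out.append(cv2.resize(a,None,fx=390/a.shape[1],fy=390/a.shape[1],interpolation=2))
h=max(a.shape[0] for a in out)
cv2.imwrite("pics/a2.png",np.hstack([cv2.copyMakeBorder(a,0,h-a.shape[0],0,0,0) for a in out]))
E
```

```text
time: 6.25
position: [0.5062, -0.0049, 0.145]
tool_rot: [-0.702, -0.054, 0.708, -0.046]
ft_force: [0.0, 0.6, -3.0]
grip_width: 0.0351
gp [ 0.50640251 -0.00508024  0.16400741] [ 0.99001605  0.14072391 -0.00806194]
([25, -1, -7], [0.1, 0.2, 0.2]) ([25, -1, -7], [0.1, 0.2, 0.2]) ([25, -2, -7], [0.1, 0.2, 0.2]) n 3
top green [([37.4, 96.7], 507), ([177.7, 184.6], 39), ([272.6, 184.2], 36), ([156.8, 186.4], 37), ([107.4, 237.6], 33)] y [([14.3, 84.6], 292), ([368.7, 131.8], 104), ([46.4, 148.5], 92), ([358.5, 147.0], 50), ([273.2, 187.6], 9), ([157.6, 190.7], 13), ([178.4, 188.9], 15), ([557.3, 234.5], 333), ([337.2, 207.1], 18), ([130.1, 216.6], 29), ([181.8, 216.5], 35), ([162.0, 217.7], 34), ([110.7, 234.5], 15), ([558.8, 299.5], 32)]
[[295.45579371 181.17471247]]
side green [([264.6, 215.3], 64), ([192.9, 272.1], 47), ([174.3, 292.4], 56), ([169.9, 416.1], 72)] y [([528.8, 11.5], 1662), ([469.4, 90.7], 310), ([546.7, 108.0], 444), ([557.3, 126.4], 37), ([329.7, 183.0], 23), ([318.5, 188.4], 47), ([269.5, 217.3], 15), ([295.4, 230.1], 45), ([197.0, 275.7], 25), ([178.7, 296.1], 27), ([225.0, 300.2], 61), ([207.6, 321.3], 67), ([171.0, 369.5], 51), ([170.1, 409.7], 23)]
[[285.16059119 173.97603019]]
```

View pics/a2.png

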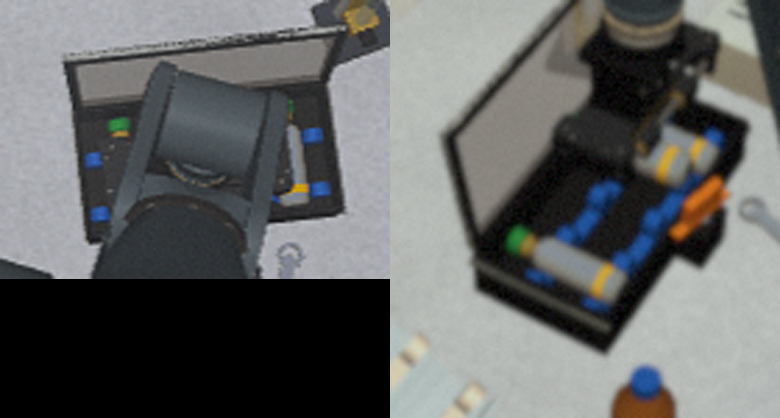

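Side view: held cylinder hangs level over the channel (band at 318,188), with pocket 4's cylinder undisturbed. Now I lower it.

```bash
python3 -m inch '[[30,[25,-3,-8],[0.1,0.2,0.2]],[30,[25,-3,-8],[0.1,0.2,0.2]],[30,[22,-2,-6],[0,0,0]],[30,[0,0,0],[0,0,0]]]'
python3 - <<'E'
from h import *
p,r=cur()
g=p-.019*r.as_matrix()[:,0]; ax=-r.as_matrix()[:,2]; print("gp",g, ax)
t=rows(p,r,[.528,.003,.06],tool(CASE[2]),1)
im=imaging.camera("side"); print("g",blobs(im,(45,90,40),(80,255,255)),"y",blobs(im,(15,110,120),(30,255,255)))
for d in (-.032,-.038): print(proj("side",g+d*ax+np.array([0,.0,.016])))
# same model on rack -y and packed pocket4
rt=np.array([np.cos(.46),0,np.sin(.46)]); u=np.array([-np.sin(.46),0,np.cos(.46)])
for d in (-.032,-.038): print("rack",proj("side",frame(*RACK,np.array([-.012,-.066,.1])+d*rt+.016*u)),"pk4",proj("side",frame(*CASE,[-.014+d,.099,.054])))
E
```

```text
time: 6.85
position: [0.5208, 0.0153, 0.0726]
tool_rot: [-0.704, -0.054, 0.707, -0.048]
ft_force: [-0.2, -0.2, -3.7]
grip_width: 0.0349
gp [0.52092488 0.0151282  0.09158226] [ 0.98942095  0.14502045 -0.00390679]
([31, 13, -5], [0.6, 0.2, 0.5]) ([31, 13, -5], [0.6, 0.2, 0.5]) ([31, 13, -5], [0.6, 0.2, 0.5]) n 1
g [([276.7, 189.8], 18), ([264.7, 215.3], 60), ([192.9, 272.1], 47), ([174.3, 292.4], 56), ([169.9, 416.2], 72)] y [([529.1, 11.4], 1634), ([467.4, 89.9], 277), ([546.8, 108.1], 431), ([291.2, 102.1], 56), ([557.3, 126.5], 36), ([329.0, 184.6], 37), ([308.8, 206.4], 47), ([269.4, 217.6], 13), ([295.4, 230.3], 43), ([197.1, 275.7], 23), ([178.8, 296.1], 26), ([225.0, 300.2], 62), ([207.7, 321.2], 66), ([171.0, 369.4], 52), ([170.0, 409.7], 22)]
[[308.56580424 203.66889495]]
[[310.49760838 204.52124756]]
rack [[242.10246257 278.57517727]] pk4 [[297.20423045 228.43609133]]
rack [[243.94128966 280.19901175]] pk4 [[299.08878055 229.33661131]]
```

```bash
python3 -m inch '[[30,[10,12,-6],[0.6,0.2,0.5]],[30,[12,1,0],[0,0,0]],[30,[0,0,0],[0,0,0]]]'
python3 - <<'E'
from h import *
p,r=cur()
g=p-.019*r.as_matrix()[:,0]; ax=-r.as_matrix()[:,2]; print("gp",g, ax)
t=rows(p,r,[.528,.003,.05],tool(CASE[2]),1)
E
```

```text
time: 7.28
position: [0.5301, 0.0026, 0.052]
tool_rot: [0.707, 0.047, -0.704, 0.048]
ft_force: [0.1, 0.7, -3.2]
grip_width: 0.0353
gp [0.53000957 0.00264481 0.0710488 ] [0.99088673 0.13462597 0.00439694]
([21, -1, 2], [0.0, -0.3, -0.1]) ([21, -1, 2], [0.0, -0.3, -0.1]) ([21, -1, 2], [0.0, -0.3, -0.1]) n 1
```

```bash
python3 -m inch '[[30,[14,0,1],[0,0,0]],[30,[10,0,0],[0,0,0]],[30,[0,0,0],[0,0,0]]]'; python3 -m inch '[[30,[4,0,0],[0,0,0]],[30,[0,0,0],[0,0,0]]]'
```

```text
time: 7.65
position: [0.5291, 0.0022, 0.0264]
tool_rot: [0.707, 0.047, -0.704, 0.048]
ft_force: [0.2, 0.1, -3.7]
grip_width: 0.0347
time: 7.9
position: [0.5292, 0.0022, 0.0221]
tool_rot: [0.707, 0.047, -0.704, 0.048]
ft_force: [0.4, 0.5, -3.3]
grip_width: 0.0351
```

```bash
python3 -m inch '[[30,[2,0,0],[0,0,0]],[30,[0,0,0],[0,0,0]]]'; python3 -m inch '[[30,[2,0,0],[0,0,0]],[30,[0,0,0],[0,0,0]]]'
```

```text
time: 8.15
position: [0.5295, 0.0022, 0.0203]
tool_rot: [0.707, 0.047, -0.704, 0.048]
ft_force: [0.3, -0.3, -3.3]
grip_width: 0.035
time: 8.4
position: [0.5299, 0.0022, 0.0186]
tool_rot: [0.708, 0.047, -0.703, 0.048]
ft_force: [0.2, -0.9, -3.1]
grip_width: 0.035
```

```bash
python3 -m inch '[[30,[2,0,0],[0,0,0]],[30,[0,0,0],[0,0,0]]]'; python3 -m inch '[[30,[2,0,0],[0,0,0]],[30,[0,0,0],[0,0,0]]]'
```

```text
time: 8.65
position: [0.5301, 0.0021, 0.0188]
tool_rot: [0.708, 0.047, -0.703, 0.048]
ft_force: [0.6, 0.8, -2.8]
grip_width: 0.0348
time: 8.9
position: [0.5303, 0.0021, 0.0186]
tool_rot: [0.708, 0.047, -0.703, 0.049]
ft_force: [-0.4, -0.1, -4.0]
grip_width: 0.035
```

Motion has stalled at grasp height 38 mm, which is the seated height, so I release here and lift.

```bash
python3 -m inch '[[51,[0,0,0],[0,0,0]],[51,[0,0,0],[0,0,0]],[51,[0,0,0],[0,0,0]],[51,[-20,0,0],[0,0,0]],[51,[-40,0,0],[0,0,0]],[51,[-50,0,0],[0,0,0]],[51,[-20,0,0],[0,0,0]]]'
python3 - <<'E'
from h import *
p,r=cur()
t=rows(p,r,[.43,.25,.28],tool(.11,.3),5)
rt=tool(RACK[2],.46); g=np.array([.5056,.3655,.1])
t=rows(*t,g-.09*rt.as_matrix()[:,0],rt,3)
E
```

```text
time: 9.78
position: [0.529, 0.0022, 0.1493]
tool_rot: [0.707, 0.047, -0.704, 0.048]
ft_force: [-0.0, 0.3, -0.5]
grip_width: 0.0512
([-23, -52, 12], [0.3, 3.4, 0.0]) ([-24, -52, 10], [0.3, 3.4, 0.0]) ([-25, -51, 7], [0.3, 3.4, 0.0]) n 5
([36, -36, -6], [0.4, 3.1, 0.1]) ([36, -36, -4], [0.4, 3.1, 0.1]) ([37, -36, -2], [0.4, 3.1, 0.1]) n 3
```

```bash
python3 -m inch '[[51,[-23,-52,12],[0.3,3.4,0]],[51,[-23,-52,11],[0.3,3.4,0]],[51,[-24,-52,10],[0.3,3.4,0]],[51,[-24,-52,9],[0.3,3.4,0]],[51,[-25,-51,7],[0.3,3.4,0]],[51,[24,-36,-6],[0.4,3.1,0]],[51,[36,-36,-4],[0.4,3.1,0]],[51,[20,-20,-2],[0.4,2,0]],[51,[0,0,0],[0,0,0]]]'
python3 - <<'E'
from h import *
p,r=cur(); print(p)
rt=tool(RACK[2],.46); g=np.array([.5056,.3655,.1])
t=rows(p,r,g-.06*rt.as_matrix()[:,0],rt,2)
for c in ("top","side"):
    im=imaging.camera(c); print(c,"green",blobs(im,(45,90,40),(80,255,255)),"y",blobs(im,(15,110,120),(30,255,255)))
cv2.imwrite("pics/a3.png",cv2.resize(imaging.camera("top")[130:250,140:360,::-1],None,fx=3.5,fy=3.5,interpolation=2))
E
```

```text
time: 10.9
position: [0.4673, 0.3584, 0.1982]
tool_rot: [0.853, 0.041, -0.521, 0.016]
ft_force: [-0.3, 0.1, -0.5]
grip_width: 0.0513
[0.46734864 0.35842378 0.1981903 ]
([32, -1, 5], [-0.3, -0.4, 0.4]) ([32, -2, 5], [-0.3, -0.4, 0.4]) ([32, -2, 5], [-0.3, -0.4, 0.4]) n 2
top green [([37.4, 96.8], 509), ([330.5, 177.8], 35), ([292.0, 182.8], 33), ([156.8, 186.0], 40), ([177.9, 184.6], 40), ([272.6, 184.2], 36), ([107.4, 237.5], 34)] y [([14.3, 84.6], 291), ([368.8, 131.8], 102), ([46.3, 148.4], 92), ([358.7, 147.1], 47), ([331.3, 181.8], 15), ([272.9, 188.3], 15), ([292.2, 186.8], 13), ([178.3, 189.1], 15), ([157.4, 190.8], 12), ([557.3, 235.7], 337), ([334.7, 207.3], 34), ([295.7, 212.5], 33), ([128.2, 214.8], 14), ([275.7, 214.1], 33), ([310.0, 225.3], 50), ([297.8, 225.1], 10), ([110.7, 234.5], 15), ([559.0, 304.5], 10)]
side green [([300.4, 170.1], 35), ([192.9, 272.1], 47), ([174.3, 292.4], 56), ([170.0, 416.1], 73)] y [([531.5, 11.7], 1532), ([547.5, 107.6], 389), ([291.7, 102.5], 66), ([557.5, 127.0], 32), ([308.0, 214.4], 40), ([297.4, 226.6], 16), ([197.0, 275.8], 20), ([178.8, 296.2], 25), ([207.6, 321.2], 68), ([171.0, 369.4], 52), ([169.9, 409.8], 21)]
```

View pics/a3.png

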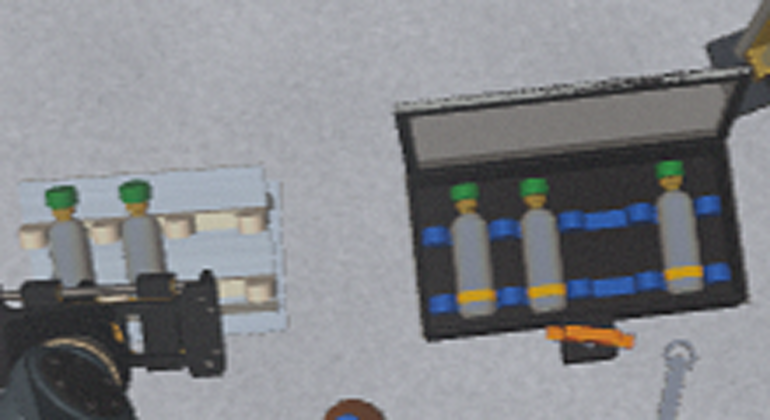

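The first spare is seated in pocket 3, with its knob at (292,183) within about 2 mm of the line through the packed ones. The gripper is over the middle spare.

```bash
python3 -m inch '[[51,[30,-1,6],[-0.3,-0.4,0.4]],[51,[30,-2,5],[-0.3,-0.4,0.4]],[51,[0,0,0],[0,0,0]]]'
python3 - <<'E'
from h import *
p,r=cur(); print(p)
rt=tool(RACK[2],.46); g=np.array([.5056,.3655,.1])
t=rows(p,r,g,rt,1)
E
```

```text
time: 11.42
position: [0.4888, 0.3603, 0.1456]
tool_rot: [0.851, 0.036, -0.523, 0.02]
ft_force: [0.5, -0.7, 0.2]
grip_width: 0.0508
[0.48876435 0.36030274 0.14561653]
([67, -4, 5], [-0.4, -0.5, -0.1]) ([67, -4, 5], [-0.4, -0.5, -0.1]) ([67, -4, 5], [-0.4, -0.5, -0.1]) n 1
```

```bash
python3 -m inch '[[51,[15,-4,4],[-0.4,-0.5,0]],[51,[20,0,1],[0,0,0]],[51,[20,0,0],[0,0,0]],[51,[8,0,0],[0,0,0]],[51,[0,0,0],[0,0,0]]]'
python3 - <<'E'
from h import *
p,r=cur(); print(p)
rt=tool(RACK[2],.46); g=np.array([.5056,.3655,.1])
t=rows(p,r,g,rt,1)
E
```

```text
time: 12.05
position: [0.5153, 0.3667, 0.0906]
tool_rot: [0.851, 0.038, -0.524, 0.021]
ft_force: [-0.4, -0.5, -0.1]
grip_width: 0.0509
[0.51531404 0.36669853 0.09060859]
([6, 0, 5], [-0.2, -0.5, 0.1]) ([6, 0, 5], [-0.2, -0.5, 0.1]) ([6, 0, 5], [-0.2, -0.5, 0.1]) n 1
```

```bash
python3 -m inch '[[51,[6,0,5],[0,-0.5,0]],[30,[0,0,0],[0,0,0]],[30,[0,0,0],[0,0,0]],[30,[0,0,0],[0,0,0]],[30,[0,0,0],[0,0,0]]]' 40
python3 - <<'E'
from h import *
p,r=cur(); print(p,p-.019*r.as_matrix()[:,0])
E
```

```text
time: 12.68
position: [0.5128, 0.3667, 0.084]
tool_rot: [0.849, 0.038, -0.527, 0.021]
ft_force: [1.0, 0.1, -3.0]
grip_width: 0.035
[0.51275376 0.36668144 0.0839675 ] [0.50436642 0.36588522 0.10099743]
```

```bash
python3 -m inch '[[30,[-10,0,0],[0,0,0]],[30,[-25,0,0],[0,0,0]],[30,[-40,0,0],[0,0,0]],[30,[-40,0,0],[0,0,0]],[30,[0,0,0],[0,0,0]]]'
python3 - <<'E'
from h import *
p,r=cur(); print(get_obs()["ft_force"])
t=rows(p,r,[.525,-.0624,.14],tool(CASE[2]),10)
E
```

```text
time: 13.3
position: [0.4573, 0.3601, 0.1882]
tool_rot: [0.847, 0.037, -0.53, 0.022]
ft_force: [-0.2, -0.1, -3.8]
grip_width: 0.035
[-0.22160916 -0.11243627 -3.82987572]
([7, 43, 0], [-0.3, -2.6, -0.1]) ([7, 43, 0], [-0.3, -2.6, -0.1]) ([7, 43, -1], [-0.3, -2.6, -0.1]) n 10
```

```bash
python3 -m inch '[[30,[2,43,0],[-0.3,-2.6,0]],[30,[7,43,0],[-0.3,-2.6,0]],[30,[7,43,0],[-0.3,-2.6,0]],[30,[7,43,0],[-0.3,-2.6,-0.2]],[30,[7,43,0],[-0.3,-2.6,-0.2]],[30,[7,43,0],[-0.3,-2.6,-0.2]],[30,[7,43,0],[-0.3,-2.6,-0.2]],[30,[7,43,0],[-0.3,-2.6,-0.2]],[30,[7,43,0],[-0.3,-2.6,-0.2]],[30,[6,40,0],[-0.3,-2.6,-0.2]],[30,[0,0,0],[0,0,0]]]'
python3 - <<'E'
from h import *
p,r=cur()
t=rows(p,r,[.536,-.0624,.071],tool(CASE[2]),2)
E
```

```text
time: 14.68
position: [0.5184, -0.0793, 0.1119]
tool_rot: [-0.694, -0.055, 0.716, -0.046]
ft_force: [-0.3, -0.4, -4.5]
grip_width: 0.035
([30, -7, -11], [0.2, 0.9, 0.4]) ([30, -7, -10], [0.2, 0.9, 0.4]) ([30, -7, -10], [0.2, 0.9, 0.4]) n 2
```

```bash
python3 -m inch '[[30,[15,-14,-20],[0.4,1.8,0.8]],[30,[20,0,0],[0,0,0]],[30,[0,0,0],[0,0,0]]]'
python3 - <<'E'
from h import *
p,r=cur(); print(p-.019*r.as_matrix()[:,0])
t=rows(p,r,[.536,-.0624,.060],tool(CASE[2]),1)
E
```

```text
time: 15.05
position: [0.5339, -0.0616, 0.0726]
tool_rot: [-0.704, -0.048, 0.707, -0.047]
ft_force: [-0.4, -0.1, -3.3]
grip_width: 0.0351
[ 0.53398274 -0.06162059  0.09162349]
([32, 1, -2], [-0.1, 0.2, 0.1]) ([32, 1, -2], [-0.1, 0.2, 0.1]) ([32, 1, -2], [-0.1, 0.2, 0.1]) n 1
```

```bash
python3 -m inch '[[30,[15,1,-3],[0,0.2,0]],[30,[15,0,0],[0,0,0]],[30,[0,0,0],[0,0,0]]]'
python3 - <<'E'
from h import *
p,r=cur(); print(p-.019*r.as_matrix()[:,0])
t=rows(p,r,[.536,-.0624,.041],tool(CASE[2]),1)
E
```

```text
time: 15.42
position: [0.5372, -0.0617, 0.041]
tool_rot: [0.706, 0.048, -0.705, 0.047]
ft_force: [-0.4, 0.0, -3.6]
grip_width: 0.0351
[ 0.53720172 -0.06173216  0.05999287]
([19, 1, 1], [-0.0, -0.0, 0.1]) ([19, 1, 1], [-0.0, -0.0, 0.1]) ([19, 1, 1], [-0.0, -0.0, 0.1]) n 1
```

```bash
python3 -m inch '[[30,[10,1,1],[0,0,0]],[30,[7,0,0],[0,0,0]],[30,[0,0,0],[0,0,0]]]';python3 -m inch '[[30,[3,0,0],[0,0,0]],[30,[0,0,0],[0,0,0]]]';python3 -m inch '[[30,[3,0,0],[0,0,0]],[30,[0,0,0],[0,0,0]]]'
```

```text
time: 15.8
position: [0.5368, -0.0632, 0.0233]
tool_rot: [0.706, 0.048, -0.705, 0.047]
ft_force: [0.0, -0.2, -4.3]
grip_width: 0.0351
time: 16.05
position: [0.5372, -0.0633, 0.0204]
tool_rot: [0.706, 0.048, -0.705, 0.047]
ft_force: [-0.2, -0.4, -3.5]
grip_width: 0.035
time: 16.3
position: [0.5379, -0.0635, 0.0186]
tool_rot: [0.707, 0.047, -0.704, 0.047]
ft_force: [-0.3, 0.5, -3.3]
grip_width: 0.0351
```

```bash
python3 -m inch '[[30,[2,0,0],[0,0,0]],[51,[0,0,0],[0,0,0]],[51,[0,0,0],[0,0,0]],[51,[0,0,0],[0,0,0]],[51,[-20,0,0],[0,0,0]],[51,[-40,0,0],[0,0,0]],[51,[-55,0,0],[0,0,0]],[30,[-55,0,20],[0,0,0]],[10,[-40,20,50],[0,0,0]],[0,[-20,30,50],[0,0,0]],[0,[0,0,0],[0,0,0]]]'
python3 - <<'E'
from h import *
p,r=cur();print(p)
for c in ("top","side"):
    im=imaging.camera(c); print(c,"green",blobs(im,(45,90,40),(80,255,255)),"y",blobs(im,(15,110,120),(30,255,255)))
    print([(d["confidence"],d["pixel"]) for d in imaging.tip_of(c,"lid_edge")])
    im=im[:,:,::-1].copy()
    for a in (1.57,1.65,1.74):
        e=[[.078+.156*np.cos(a),y,.068+.156*np.sin(a)] for y in (-.152,.152)]; print(a,proj(c,frame(*CASE,e)).round(1).tolist())
    cv2.imwrite(f"pics/a4{c}.png",cv2.resize(im[80:260,220:400] if c=="side" else im[130:240,240:380],None,fx=3.3 if c=="side" else 5,fy=3.3 if c=="side" else 5,interpolation=2))
E
```

```text
time: 17.68
position: [0.4279, -0.1302, 0.2515]
tool_rot: [0.709, 0.046, -0.702, 0.05]
ft_force: [0.1, -0.3, -0.0]
grip_width: 0.0188
[ 0.42789833 -0.13019826  0.25146324]
top green [([37.4, 96.8], 509), ([330.5, 177.8], 35), ([311.6, 180.2], 38), ([292.0, 182.8], 33), ([272.6, 184.2], 36), ([156.8, 186.3], 38), ([107.4, 237.5], 33)] y [([14.3, 84.7], 294), ([368.8, 131.7], 106), ([46.3, 148.3], 93), ([358.5, 147.0], 48), ([331.3, 181.8], 15), ([312.1, 184.4], 16), ([272.9, 188.3], 15), ([292.3, 186.9], 15), ([157.6, 190.7], 13), ([557.3, 236.7], 352), ([333.1, 207.4], 24), ([315.6, 209.9], 36), ([295.7, 212.5], 33), ([130.1, 216.6], 29), ([275.7, 214.1], 33), ([162.0, 217.7], 34), ([306.8, 224.8], 34), ([298.3, 225.1], 13), ([110.8, 234.7], 16), ([559.0, 302.0], 9)]
[(0.78, [300.3, 156.5])]
1.57 [[355.5, 155.9], [252.4, 167.4]]
1.65 [[356.1, 160.1], [252.9, 171.6]]
1.74 [[356.7, 164.8], [253.4, 176.4]]
side green [([299.7, 171.6], 52), ([289.2, 185.6], 60), ([277.8, 200.3], 63), ([264.6, 215.4], 63), ([174.3, 292.4], 56), ([169.8, 416.2], 73)] y [([538.1, 13.7], 1276), ([546.7, 108.0], 440), ([495.8, 103.0], 88), ([291.8, 102.7], 71), ([557.3, 126.8], 37), ([304.2, 173.6], 12), ([328.9, 184.7], 38), ([293.4, 187.6], 13), ([318.8, 199.0], 38), ([282.4, 202.6], 13), ([308.0, 214.7], 40), ([269.5, 217.5], 14), ([295.4, 230.1], 42), ([178.7, 296.1], 27), ([207.6, 321.2], 68), ([170.9, 369.5], 50), ([170.0, 409.8], 24)]
[(0.77, [269.6, 143.7])]
1.57 [[304.9, 114.1], [245.1, 182.0]]
1.65 [[308.7, 115.7], [249.2, 184.0]]
1.74 [[313.0, 117.9], [253.9, 186.6]]
```

View pics/a4side.png

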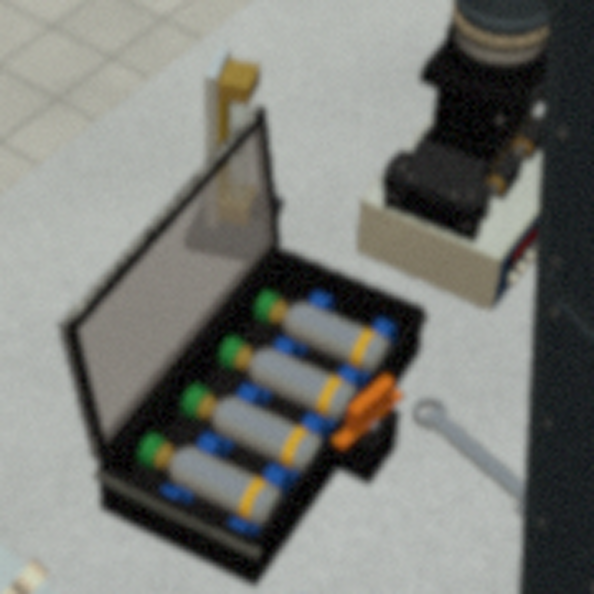

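View pics/a4top.png

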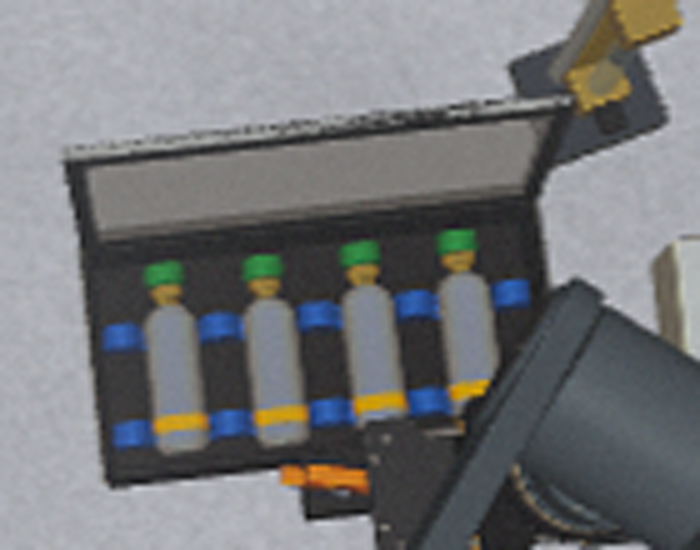

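The side and top views show all four cylinders in the pockets with valves to the hinge, knobs in line at top px (272–330, 184–178). The lid is at about 1.68 rad. Next I go over its edge and behind it.

```bash
cat >> h.py <<'E'
def lidtcp(a,s=.12,h=.010,y=.03):
    return frame(*CASE,[.078-s*np.cos(a)+.004*np.sin(a)+h,y,.068+s*np.sin(a)+.004*np.cos(a)])[0]
E
python3 - <<'E'
from h import *
p,r=cur(); T=tool(CASE[2])
for g,n in (([.05,.03,.285],4),([.14,.03,.285],2),([.14,.03,.187],3)):
    print(frame(*CASE,g)); p,r=rows(p,r,frame(*CASE,g)[0],T,n,0)
E
```

```text
[[0.59000736 0.00865656 0.285     ]]
([-9, -28, -44], [0.1, -0.1, -0.0]) ([-9, -28, -44], [0.1, -0.1, -0.0]) ([-9, -28, -44], [0.1, -0.1, -0.0]) n 4
[[0.67918848 0.02076968 0.285     ]]
([0, 0, -45], [0.0, 0.0, 0.0]) ([0, 0, -45], [0.0, 0.0, 0.0]) ([0, 0, -45], [0.0, 0.0, 0.0]) n 2
[[0.67918848 0.02076968 0.187     ]]
([33, 0, 0], [0.0, 0.0, 0.0]) ([33, 0, 0], [0.0, 0.0, 0.0]) ([33, 0, 0], [0.0, 0.0, 0.0]) n 3
```

```bash
python3 -m inch '[[0,[-25,-28,-30],[0,0,0]],[0,[-15,-28,-44],[0,0,0]],[0,[-3,-28,-44],[0,0,0]],[0,[0,-28,-44],[0,0,0]],[0,[0,0,-45],[0,0,0]],[0,[0,0,-45],[0,0,0]],[0,[0,0,-10],[0,0,0]],[0,[0,0,0],[0,0,0]]]' 30
python3 - <<'E'
from h import *
p,r=cur(); T=tool(CASE[2]); print(p)
c=R.from_euler("z",-CASE[2]).apply(p-[CASE[0],CASE[1],0]); print("case frame",c)
p,r=rows(p,r,frame(*CASE,[.135,.03,.187])[0],T,3,0)
E
```

```text
time: 18.88
position: [0.6824, 0.0378, 0.2813]
tool_rot: [-0.702, -0.056, 0.708, -0.054]
ft_force: [-0.4, -0.8, 0.2]
grip_width: 0.0004
[0.682424   0.03780181 0.28133748]
case frame [0.14549845 0.04644169 0.28133748]
([31, 6, 3], [0.4, 0.2, 0.1]) ([31, 6, 3], [0.4, 0.2, 0.1]) ([31, 6, 3], [0.4, 0.2, 0.1]) n 3
```

```bash
python3 -m inch '[[0,[31,6,3],[0.4,0.2,0.1]],[0,[31,6,3],[0.4,0.2,0.1]],[0,[31,4,3],[0.4,0.2,0.1]],[0,[0,0,0],[0,0,0]]]'
python3 - <<'E'
from h import *
p,r=cur(); T=tool(CASE[2]); c=R.from_euler("z",-CASE[2]).apply(p-[CASE[0],CASE[1],0]); print("case frame",c)
q=c
for a in np.arange(1.6,-.01,-.16):
    t=R.from_euler("z",-CASE[2]).apply(lidtcp(a)-[CASE[0],CASE[1],0]); d=t-q; print(round(a,2),"row",[round(-d[2]*1e3),0,round(-d[0]*1e3)],t.round(3)); q=t
E
```

```text
time: 19.38
position: [0.6701, 0.0221, 0.1852]
tool_rot: [-0.704, -0.048, 0.707, -0.048]
ft_force: [-0.3, 0.0, 0.4]
grip_width: 0.0004
case frame [0.13115872 0.0325047  0.1852247 ]
1.6 row [-3, 0, 36] [0.096 0.03  0.188]
1.44 row [0, 0, 19] [0.076 0.03  0.187]
1.28 row [3, 0, 19] [0.057 0.03  0.184]
1.12 row [6, 0, 18] [0.039 0.03  0.178]
0.96 row [9, 0, 17] [0.022 0.03  0.169]
0.8 row [12, 0, 15] [0.007 0.03  0.157]
0.64 row [14, 0, 13] [-0.006  0.03   0.143]
0.48 row [16, 0, 11] [-0.017  0.03   0.127]
0.32 row [17, 0, 8] [-0.025  0.03   0.11 ]
0.16 row [18, 0, 5] [-0.03   0.03   0.091]
0.0 row [19, 0, 2] [-0.032  0.03   0.072]
```

```bash
python3 -m inch '[[0,[-1,0,18],[0,0,0]],[0,[-2,0,18],[0,0,0]],[0,[0,0,19],[0,0,0]],[0,[3,0,19],[0,0,0]],[0,[6,0,18],[0,0,0]],[0,[9,0,17],[0,0,0]]]'
python3 - <<'E'
from h import *
p,r=cur(); c=R.from_euler("z",-CASE[2]).apply(p-[CASE[0],CASE[1],0]); print("case frame",c,get_obs()["ft_force"])
im=imaging.camera("side"); im=im[:,:,::-1]
cv2.imwrite("pics/a5.png",cv2.resize(im[80:260,220:400],None,fx=3,fy=3,interpolation=2))
E
```

```text
time: 20.12
position: [0.5725, 0.0082, 0.1818]
tool_rot: [0.717, 0.047, -0.693, 0.049]
ft_force: [1.5, 1.2, 3.2]
grip_width: 0.0007
case frame [0.03260392 0.03186581 0.1817945 ] [1.46266699 1.18517648 3.21631422]
```

View pics/a5.png

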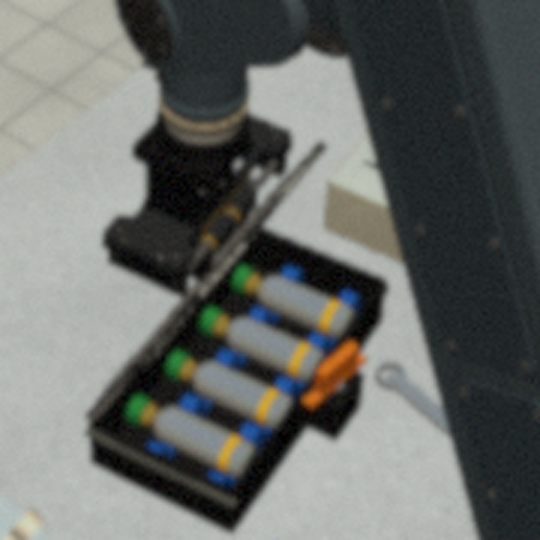

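The lid is now about 1.05 rad, held by the finger tips near its edge, and the cylinders are unmoved. I continue the arc.

```bash
python3 -m inch '[[0,[11,0,13],[0,-0.7,0]],[0,[13,0,14],[0,-0.7,0]],[0,[14,0,13],[0,-0.5,0]],[0,[16,0,11],[0,0,0]]]'
python3 - <<'E'
from h import *
p,r=cur(); c=R.from_euler("z",-CASE[2]).apply(p-[CASE[0],CASE[1],0]); print("case frame",c,get_obs()["ft_force"],r.as_matrix()[:,0])
E
```

```text
time: 20.68
position: [0.5209, 0.0005, 0.1276]
tool_rot: [0.707, 0.046, -0.704, 0.051]
ft_force: [1.9, 0.9, 1.1]
grip_width: 0.0007
case frame [-0.01962534  0.03119299  0.12756404] [1.85370928 0.91727006 1.11148297] [ 0.00380709 -0.00697748 -0.99996841]
```

```bash
python3 -m inch '[[0,[17,0,7],[0,0,0]],[0,[18,0,5],[0,0,0]],[0,[19,0,2],[0,0,0]],[0,[5,0,0],[0,0,0]],[0,[5,0,0],[0,0,0]],[0,[5,0,0],[0,0,0]]]'
python3 - <<'E'
from h import *
p,r=cur(); c=R.from_euler("z",-CASE[2]).apply(p-[CASE[0],CASE[1],0]); print("case frame",c,get_obs()["ft_force"],r.as_matrix()[:,0])
E
```

```text
time: 21.42
position: [0.505, -0.0018, 0.072]
tool_rot: [0.708, 0.045, -0.703, 0.052]
ft_force: [-5.8, 2.0, 44.2]
grip_width: 0.0006
case frame [-0.03567977  0.03104076  0.07198872] [-5.75367309  2.00645675 44.21233873] [ 0.00736389 -0.00891991 -0.9999331 ]
```

The lid is closed: the tip is at 72.0 mm, which is the closed lid's top, with 44 N pressing. Next I lift off and line up with the turnbutton fin (about 1.37 rad open from the image).

```bash
python3 -m inch '[[40,[-30,0,0],[0,0,0]],[40,[-40,0,10],[0,0,0]],[40,[-30,10,20],[-9.5,0,0]],[40,[0,0,0],[-9.5,0,0]],[40,[0,0,0],[-9.5,0,0]],[40,[0,0,0],[-9.5,0,0]],[40,[0,0,0],[-9.5,0,0]],[40,[0,0,0],[-9.5,0,0]],[40,[0,0,0],[-9.5,0,0]],[40,[0,0,0],[-9.5,0,0]],[40,[0,0,0],[0,0,0]]]' 15
python3 - <<'E'
from h import *
p,r=cur()
im=imaging.camera("side"); o=blobs(im,(5,120,120),(17,255,255)); print(o)
m=r.as_matrix(); print(p,"jaw yaw",np.degrees(np.arctan2(m[1,1],m[0,1])), m[:,0])
T=tool(CASE[2])*R.from_euler("x",-78.4,degrees=True); m=T.as_matrix(); print(np.degrees(np.arctan2(m[1,1],m[0,1])))
L=frame(*CASE,[-.098,0,.105])[0]; print(L,proj("side",L))
t=rows(p,r,L+[0,0,.06],T,3)
print(get_obs()["q"])
cv2.imwrite("pics/a6.png",cv2.resize(im[120:260,230:400,::-1],None,fx=4,fy=4,interpolation=2))
E
```

```text
time: 22.8
position: [0.4597, -0.0137, 0.1676]
tool_rot: [-0.508, -0.489, 0.523, -0.48]
ft_force: [-0.6, 0.0, 0.8]
grip_width: 0.0401
[([530.1, 11.9], 1351), ([453.1, 82.4], 13), ([473.7, 92.6], 91), ([547.1, 107.6], 370), ([503.8, 106.3], 20), ([557.6, 125.8], 28), ([330.9, 203.6], 184)]
[ 0.4597154  -0.01374693  0.16759563] jaw yaw -3.541375570502273 [-0.02452955 -0.00503335 -0.99968643]
-3.8650697657338777
[ 0.44739167 -0.04098985  0.105     ] [[331.97981473 200.39667546]]
([7, -3, 9], [0.1, 0.1, 0.5]) ([7, -3, 9], [0.1, 0.1, 0.5]) ([7, -3, 9], [0.1, 0.1, 0.5]) n 3
[-0.26590197  0.40421509  1.8764545  -0.01456619  0.88335372 -0.19400735]
```

View pics/a6.png

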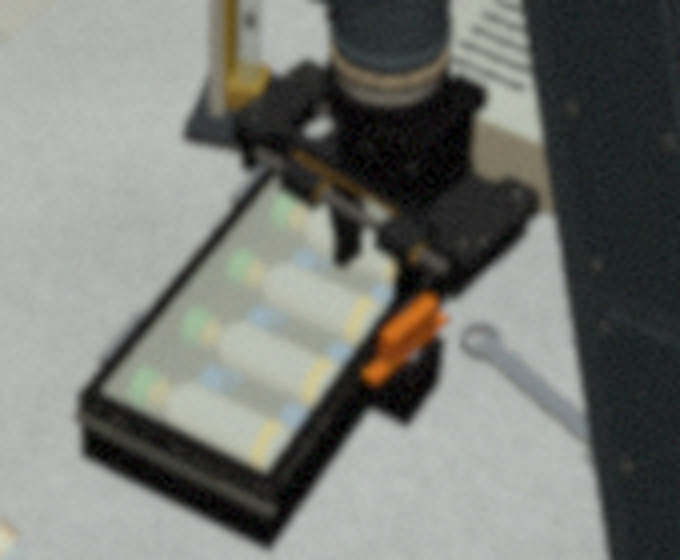

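The lid lies flat with the cylinders visible under it. The orange fin is at about (331,204), matching the predicted latch position. I approach it.

```bash
python3 -m inch '[[40,[7,-3,9],[0,0,0.5]],[40,[7,-3,9],[0,0,0.5]],[40,[7,-3,9],[0,0,0.5]],[40,[0,0,0],[0,0,0]]]'
python3 - <<'E'
from h import *
p,r=cur(); print(p)
T=tool(CASE[2])*R.from_euler("x",-78.4,degrees=True)
L=frame(*CASE,[-.098,0,.105])[0]; t=rows(p,r,L,T,1)
E
```

```text
time: 23.35
position: [0.4464, -0.0422, 0.1446]
tool_rot: [-0.515, -0.481, 0.518, -0.485]
ft_force: [0.3, 0.1, -0.6]
grip_width: 0.0399
[ 0.44639522 -0.04215742  0.14458911]
([59, 1, -2], [0.0, 0.4, -0.0]) ([59, 1, -2], [0.0, 0.4, -0.0]) ([59, 1, -2], [0.0, 0.4, -0.0]) n 1
```

```bash
python3 -m inch '[[40,[20,1,-1],[0,0.4,0]],[40,[20,0,0],[0,0,0]],[40,[16,0,0],[0,0,0]],[40,[0,0,0],[0,0,0]]]'
python3 -m inch '[[5,[0,0,0],[0,0,0]],[5,[0,0,0],[0,0,0]],[5,[0,0,0],[0,0,0]],[5,[0,0,0],[0,0,0]]]' 15
```

```text
time: 23.85
position: [0.4492, -0.0425, 0.0878]
tool_rot: [0.518, 0.481, -0.516, 0.483]
ft_force: [0.2, -0.4, 0.2]
grip_width: 0.0401
time: 24.35
position: [0.448, -0.0426, 0.0893]
tool_rot: [0.517, 0.482, -0.516, 0.483]
ft_force: [-4.2, -3.4, -3.3]
grip_width: 0.0116
```

```bash
python3 -m inch '[[5,[0,0,0],[5,0,0]],[5,[0,0,0],[9,0,0]],[5,[0,0,0],[9,0,0]],[5,[0,0,0],[9,0,0]],[5,[0,0,0],[9,0,0]],[5,[0,0,0],[9,0,0]]]' 20
python3 - <<'E'
from h import *
p,r=cur(); m=r.as_matrix(); print(p,"jaw yaw",np.degrees(np.arctan2(m[1,1],m[0,1])),get_obs()["ft_force"],get_obs()["moment"])
E
```

```text
time: 25.1
position: [0.4471, -0.0423, 0.0893]
tool_rot: [0.676, 0.209, -0.675, 0.21]
ft_force: [0.4, 0.9, -3.4]
grip_width: 0.0116
[ 0.44713994 -0.04228003  0.08929784] jaw yaw -55.47756470483896 [ 0.44951764  0.90656604 -3.3766572 ] [0.08307801 0.0041754  0.03361839]
```

Now the remaining 27° to the jaw yaw of -82°.

```bash
python3 -m inch '[[5,[0,0,0],[9,0,0]],[5,[0,0,0],[9,0,0]],[5,[0,0,0],[7,0,0]],[5,[0,0,0],[4,0,0]],[5,[0,0,0],[3,0,0]]]'
python3 - <<'E'
from h import *
p,r=cur(); m=r.as_matrix(); print(p,"jaw yaw",np.degrees(np.arctan2(m[1,1],m[0,1])),get_obs()["ft_force"],get_obs()["moment"])
E
```

```text
time: 25.72
position: [0.4466, -0.0419, 0.0893]
tool_rot: [0.708, 0.01, -0.706, 0.012]
ft_force: [-0.9, -0.2, -2.5]
grip_width: 0.0129
[ 0.44658309 -0.0418895   0.0893023 ] jaw yaw -88.23011275958507 [-0.87769    -0.17811799 -2.45738079] [-0.0100072   0.00649861  0.61528715]
```

It's against the stop: 0.6 N·m with the jaws twisting past -82°. I relax, release and lift.

```bash
python3 -m inch '[[5,[0,0,0],[-5,0,0]],[40,[0,0,0],[0,0,0]],[40,[0,0,0],[0,0,0]],[40,[0,0,0],[0,0,0]],[40,[-30,0,0],[0,0,0]],[40,[-50,0,0],[0,0,0]],[40,[-50,20,10],[0,0,0]],[40,[-20,50,0],[0,0,0]],[40,[0,55,0],[0,0,0]],[40,[0,55,0],[0,0,0]],[40,[0,0,0],[0,0,0]]]'
python3 - <<'E'
from h import *
p,r=cur();print(p)
out=[]
for c,b in (("top",(140,140,360,250)),("side",(150,130,370,340))):
    im=imaging.camera(c); print(c,"green",blobs(im,(45,50,40),(80,255,255)),"orange",blobs(im,(5,120,120),(17,255,255)))
    x,y,X,Y=b; a=im[y:Y,x:X,::-1]; out.append(cv2.resize(a,None,fx=390/a.shape[1],fy=390/a.shape[1],interpolation=2))
h=max(a.shape[0] for a in out)
cv2.imwrite("pics/a7.png",np.hstack([cv2.copyMakeBorder(a,0,h-a.shape[0],0,0,0) for a in out]))
E
```

```text
time: 27.1
position: [0.4587, -0.227, 0.2466]
tool_rot: [0.708, 0.039, -0.704, 0.043]
ft_force: [0.6, -0.0, -1.3]
grip_width: 0.0401
[ 0.458697   -0.22700022  0.24658493]
top green [([43.0, 103.2], 964), ([156.8, 185.9], 53), ([107.4, 237.6], 35)] orange [([557.3, 237.5], 379), ([308.4, 223.5], 78), ([309.2, 236.2], 15), ([559.0, 306.0], 13)]
side green [([174.2, 292.2], 70), ([169.6, 416.1], 81)] orange [([533.0, 11.9], 1278), ([472.1, 92.4], 46), ([547.1, 107.6], 334), ([557.7, 126.5], 23), ([331.5, 203.0], 201)]
```

View pics/a7.png

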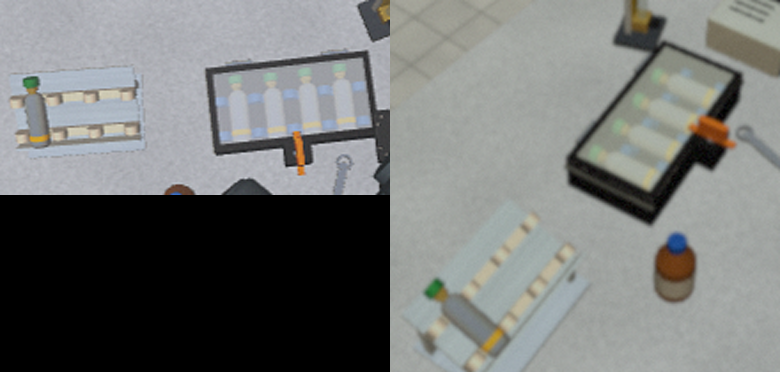

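Both views agree with the goal state. The lid is flat, the blade is square across its edge (top crop 297,132 to 301,174, parallel to the case sides), and four cylinders show under the lid. The surplus spare is in the rack with its knob still at (156.8,186), and the robot is clear.

```bash
python3 -c "
from rig import robot
print(robot.hand_in())"
```

```text
the job is handed in; nothing more can be done
None
```

The sampling case is made up and closed, and the job was handed in at about 27 s of the 70 s allowed; `hand_in()` reports no verdict.

- **Cylinders:** I moved the two spares nearest the case from the rack into pockets 3 and 2, valves towards the hinge, and lowered them until they stopped at seated height. In the pictures taken before closing the lid, their knobs lay within about 2 mm of the line through the packed ones.
- **Surplus spare:** it is still in the rack, with its knob within half a pixel of where it was at the start.
- **Lid:** it is closed. The fingertip stopped at 72.0 mm, the given height of the closed lid's top. The press reached 44 N, higher than needed, but it was on the fingertips rather than the gripper's body.
- **Turnbutton:** I turned it to its stop, where the moment rose to about 0.6 N m. The last picture shows it within about 1° of square to the lid's edge.
- **Other things on the bench:** in the last pictures I saw no change in the bottle, spanner, meter or flow meter, but I did not measure them. The gripper was empty and clear of everything at hand-in.

No check failed. One was weak: the force reading showed no clear rise when the cylinders touched down, so I judged seating by the motion stopping at the expected height and by the pictures.

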